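# Weigh the sample pail and set the marker

### The arm

A 6-joint arm with a two-finger parallel gripper is mounted at the origin on the work surface. World frame = base frame: x ahead of the robot, y to its left, z up, the work surface at z = 0. Lengths are in mm, angles in rad, forces in N, time in s.
With the tool pointing down it reaches from about 425 to 1125 mm from the base axis. Payload 14.9 kg.
Tool frame: the origin (TCP) lies midway between the tips of the shut fingers; the grasp point (between the pads) lies 19 mm behind it; z points along the fingers, y is the line along which they close (so a half turn about z gives the same grasp; the last joint's range is limited). The gripper opens to 91 mm and grips with 3 to 60 N. Pads are 32 mm wide; open, the fingers measure 118 mm over their backs; the gripper's body (76 mm by 178 mm) begins 60 mm behind the grasp point.
Start: joints at [1.131, 0.379, 1.734, -0, 1.028, -0.033], TCP at [276.979, 642.885, 213.932] pointing down, gripper open.
Joint ranges: [-2.77, 2.77], [-0.74, 2.19], [0, 2.66], [-1.06, 4.2], [0.31, 2.87], [-3.08, 3.08]. Speed limits (rad/s): [1.89, 1.89, 2.39, 3.14, 3.14, 3.14].

### API

Orientations are given as a 3x3 rotation matrix whose columns are the frame's x, y, z axes.
In Python, from cell import r gives the robot as it stands.
- The arm moves only by the tool send_rows, never from a script. Its argument "steps" is a list of rows, each a list of 2 entries, a list of its own where there are three numbers: the shift along the world's x, y, z in cm, then the turn, a rotation vector about the world's x, y, z in degrees. A call has 1 to 12 rows; each row shifts and turns the commanded pose from where the row before left it; what a row does not reach is not made up. A row lasts 1/8 s, in which the tool goes at most 62.5 mm and 10.7 degrees, less where a joint would pass 70% of its speed; a pose out of reach is approached as far as the arm can. A call is refused whole if a number of a shift passes 6.25 or a number of a turn 10.7, either way. A call with a gripper value outside its range is refused whole. "gripper" is the finger opening in cm, from 0 to 9.12, set as the call begins (left out, the last holds). The fingers move at their own pace and stop on an object; "squeeze" is the grip in N (left out, the last holds). Time passes only in rows, so rows that do not move let the fingers close. It gives the time, the measured TCP pose, the force, the opening and the grip force at its end, in the units of the state.
- r.sense(): the state, without advancing time (a new reading comes with each control period).
- r.grab_frame(name): name is "side" or "top"; returns a dict with "frame" (420x560x3 uint8, red, green, blue), "depth" (420x560 float32, mm along the optical axis (not along the pixel's ray), 0 where there is no reading), "K" (3x3 intrinsics, pixels), "view" (4x4, takes a point from world to camera coordinates). Camera axes: x right, y down, z forward; pixel columns grow to the right and rows downward; lengths in mm; the calibration is good to about 2 mm. A picture is of the moment at which its call begins.
- r.close_job(): hands the job in; it is judged then, once.
The state is a dict: "time": time; "joint_pos": joint angles; "qvel": joint speeds; "joint_torque": joint torques, N m; "ee_pos": TCP position; "eef_rot": TCP orientation; "ft_force": force on the tool from outside, world axes, zero at the start; "wrist_torque": the same for the moment, N m; "width": finger opening in mm; "gripper_force": force on a finger pad.
Only numpy, scipy, OpenCV 4.12 (cv2) and the standard library are available. Lean on these libraries where they do the work, as an engineer would, in place of code of your own. Each camera call takes 0.05 s, during which the arm holds its last target. There are 200 camera calls.

### The job

Hang the little metal pail of cast discs by its wire loop on the hook of the sprung scale and let it down slowly, so that the spring takes the weight gently and the pointer settles without a jerk. Then turn the slim inner knob on the scale's foot until the marker stands level with the settled pointer, leaving the wide outer knob around it as it is. Leave the pail hanging freely and upright, and do not shift the other things on the table.

Things in the scene. Friction and masses are not known exactly. Their poses are not given: they have to be found in the camera images.
- scale: Sprung column scale fixed to the table, origin on the table under its column, z up. Grey base plate 12 mm thick (x -60 to 60, y -210 to 90). Square aluminium column 36 x 36 mm, 367 mm high, at the origin. The hook arm leaves the column towards the scale's +y. The graduated strip with pointer and marker is on the column's +x face. The knobs stand at y = -140 mm on a 90 x 90 mm housing, 25 mm high.
- hook (a joint): Travel of the sprung hook and its pointer downwards, m: 0 with no load, stop at 0.090. The spring gives 120 N/m (1 N lowers it 8.3 mm), light damping: the hook bounces if a load is let go suddenly. The pail's weight is not known beforehand (about 2.4 to 8.6 N), so neither is where the pointer settles.
- hook_seat (a point): Top of the hook's steel wire (8 mm thick) at its lowest, flat part (16 mm long), where the loop must hang; 120 mm from the column's axis along the scale's +y, 249 mm above the table with no load. The wire runs along the scale's y; on both sides of the seat it rises by 14 mm.
- hook_tip (a point): Top of the hook's upturned free end: 28 mm further along the scale's +y than the seat and 14 mm higher than it. The loop is slid over this end, moving along the scale's -y.
- pail: Loose aluminium pail with discs in it, 92 mm across at the rim, 66 mm high; origin at the centre of its underside, z up. A rigid upright wire loop stands over it in the pail's own x-z plane: opening 26 mm wide (x), 40 mm high (z 103 to 143 mm), wire 6 mm thick. The hook goes through it along the pail's y, either way round. A wooden grip block tops the loop. Mass 0.25 to 0.88 kg.
- pail_loop (a point): Middle of the underside of the loop's top bar, 143 mm above the pail's underside: it rests on the hook seat when hung.
- pail_grip (a point): Centre of the wooden grip block, 166 mm above the pail's underside. The block is 40 mm (pail's x) x 22 mm (y) x 34 mm (z 149 to 183 mm); its sides 40 mm apart can be gripped from above without blocking the loop.
- pointer_tip (a point): Tip of the black pointer that moves with the hook, on the column's +x face; 315 mm above the table with no load.
- marker_tip (a point): Tip of the dark steel marker beside the pointer, on its -y side; it slides up and down and stays where it is set. The tips of marker and pointer are 2 mm apart sideways and level when joints marker and hook are equal.
- marker (a joint): Marker's travel downwards, m, on the same scale as joint hook. Geared to the inner knob: 48 mm per rad. It starts above every possible settled pointer position.
- inner_knob (a joint): Angle of the slim inner knob, rad, growing clockwise seen from above (0 to 2.0); clockwise lowers the marker. Stiff enough to stay put (about 0.05 N m).
- inner_grip (a point): On the upright axis of the inner knob, 73 mm above the table, at the height to grip: an aluminium cylinder 28 mm across, standing from 39 to 85 mm above the table.
- outer_mark (a point): White mark on the top of the wide outer knob, 25 mm from the common axis. The outer knob is a black disc 56 mm across, its top 39 mm above the table, under and around the inner knob; it turns easily and must stay.
- pot: Bystander: white ceramic cup, 88 mm across, 85 mm high, origin at its underside. It and the pail may swap places.
- vial: Bystander: small jar 28 mm across, 62 mm high, on the table on the robot's side of the scale.
- dish: Bystander: flat glass dish 84 mm across, 20 mm high, beyond the scale.
- brush: Bystander: paint brush 190 mm long lying on the table.
- medal_a: Bystander: disc 40 mm across, 5 mm thick, lying near the place under the hook.
- medal_b: Bystander: disc 40 mm across, 5 mm thick, lying to the robot's left.
- jar: Bystander: amber jar 60 mm across, 75 mm high, at the back left.
Not all that is in view belongs to the job. Of the things like the pail, leave any that is red; of the rest the smaller one is meant.

How it is judged:
By the outcome, as a careful person would: the job done as asked, in the order asked, and still so for the second after the job is handed in, with the robot touching nothing.
It also fails if it takes over 61 s, if anything falls off the work surface, if the arm or the gripper's body presses on something with over 40 N, if the wrist force passes 120 N, or if a joint passes its speed limit or range.

## Working session

There is one attempt and no reset: what is moved stays moved. The work goes in short steps, Python scripts to look and compute and a tool call to move; the robot and the scene stay as the last step left them, time stands still between calls to the robot, and variables do not carry over. Pictures are saved under pics/ and viewed, at most 10 in all, crops included, and the job is handed in when it is done.

Besides the shell and the picture viewer there is one more tool, called after ">>>" as name([rows], argument=value, ...), one row to a line, values as JSON. send_rows: Moves the arm, as the interface text tells. Its arguments: {"type":"object","properties":{"steps":{"type":"array","items":{"type":"array"}},"gripper":{"type":"number"},"squeeze":{"type":"number"}},"required":["steps"]}

```bash
mkdir -p pics
cat > h.py <<'E'
import numpy as np, cv2
from cell import r
def grab(n):
    f=r.grab_frame(n); np.savez('%s.npz'%n,**{k:f[k] for k in('frame','depth','K','view')}); return f
def cloud(f):
    d=f['depth'];K=f['K'];h,w=d.shape
    v,u=np.mgrid[:h,:w]
    P=np.stack([(u-K[0,2])/K[0,0]*d,(v-K[1,2])/K[1,1]*d,d,np.ones_like(d)],-1)
    W=P@np.linalg.inv(f['view']).T
    W=W[...,:3]; W[d==0]=np.nan
    return W
def proj(f,p):
    c=f['view']@np.r_[p,1]; q=f['K']@c[:3]; return q[:2]/q[2]
E
python3 - <<'E'
from h import *
for n in('side','top'):
    f=grab(n); cv2.imwrite('pics/%s0.png'%n,f['frame'][...,::-1]); print(n,np.linalg.inv(f['view']).round(2).tolist(),f['K'].round(0).tolist())
print(r.sense())
E
```

```text
side [[0.76, -0.37, 0.54, -113.29], [-0.65, -0.43, 0.62, -674.41], [-0.0, -0.82, -0.57, 835.18], [0.0, 0.0, 0.0, 1.0]] [[468.0, 0.0, 274.0], [0.0, 468.0, 213.0], [0.0, 0.0, 1.0]]
top [[-0.03, -0.98, 0.18, 286.76], [-1.0, 0.03, 0.0, 40.76], [-0.01, -0.18, -0.98, 1464.9], [0.0, 0.0, 0.0, 1.0]] [[436.0, 0.0, 282.0], [0.0, 436.0, 207.0], [0.0, 0.0, 1.0]]
{'time': 0.1, 'joint_pos': array([ 1.13070598e+00,  3.79347729e-01,  1.73468626e+00, -2.13227591e-05,
        1.02853209e+00, -3.32901244e-02]), 'qvel': array([-0.00089311, -0.00217928, -0.0009046 , -0.0002163 ,  0.00120072,
       -0.00042813]), 'joint_torque': array([ 3.32093241e-04, -7.65039039e+01, -4.35296416e+01,  6.51569408e-02,
        3.97779664e-02,  1.21400362e-05]), 'ee_pos': array([276.82843547, 642.5629064 , 213.37761442]), 'eef_rot': array([[-9.18395941e-01,  3.95662403e-01, -3.98177452e-04],
       [ 3.95662603e-01,  9.18395511e-01, -8.88453973e-04],
       [ 1.41565501e-05, -9.73496450e-04, -9.99999526e-01]]), 'ft_force': array([-1.11493201,  0.27477406, -0.46252642]), 'wrist_torque': array([ 0.04150252,  0.01730808, -0.01972982]), 'gripper_force': 0.0, 'width': 91.3580781022077}
```

View pics/side0.png

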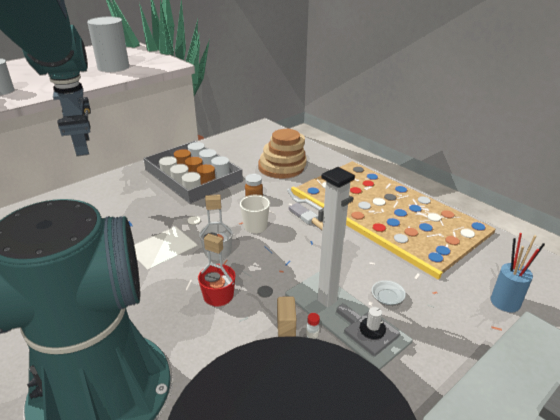

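View pics/top0.png

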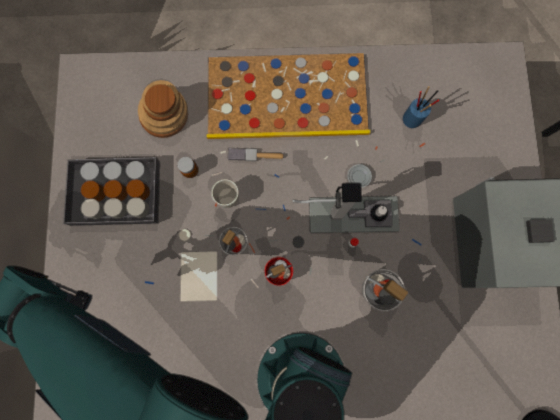

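Pail candidates in the top picture are the grey one at (233,240), the red one at (278,271) and the grey one at (384,290). Red is excluded. Of the greys, the one at (233,240) looks smaller, so I'll measure both and check with an enlarged crop.

Run:
```python
from h import *
f=np.load('top.npz'); W=cloud(f)
s=np.load('side.npz'); S=cloud(s)
a=cv2.resize(f['frame'][165:320,165:440],None,fx=2.9,fy=2.9,interpolation=cv2.INTER_CUBIC)[:, :797]
b=s['frame'][180:310,150:420]; cv2.imwrite('pics/crop.png',a[...,::-1]); cv2.imwrite('pics/crop2.png',cv2.resize(b,None,fx=2.9,fy=2.9,interpolation=cv2.INTER_CUBIC)[...,::-1])
for u,v in[(233,240),(384,290),(348,192),(380,211),(380,207),(225,193),(354,242),(185,234),(298,241),(230,236)]:
    print(u,v,W[v,u].round(0))
def blk(W,x,y,R,z0,z1):
    m=(np.hypot(W[...,0]-x,W[...,1]-y)<R)&(W[...,2]>z0)&(W[...,2]<z1); return W[m]
for u,v in[(233,240),(384,290)]:
    x,y=W[v,u][:2]
    for nm,C in(('top',W),('side',S)):
        p=blk(C,x,y,75,100,260)
        if len(p)>5:
            z=p[:,2]; t=p[z>z.max()-8]; print(nm,len(p),z.max().round(1),t.mean(0).round(1),cv2.minAreaRect(t[:,:2].astype(np.float32)))
        p=blk(C,x,y,90,30,90)
        if len(p): print('   rim',p.min(0).round(0),p.max(0).round(0),len(p))
# column top, knob, hook
p=W[185:200,338:360].reshape(-1,3); t=p[p[:,2]>330]; print('col',len(t),t.mean(0).round(1),cv2.minAreaRect(t[:,:2].astype(np.float32)))
p=W[195:225,362:400].reshape(-1,3); t=p[p[:,2]>75]; print('knob',len(t),t.mean(0).round(1),t[:,2].max())
p=W[190:215,285:337].reshape(-1,3); t=p[p[:,2]>200]; print('hook',len(t)); print(t[::8].round(0).tolist())
p=W[190:240,305:400].reshape(-1,3); t=p[(p[:,2]>6)&(p[:,2]<18)]; print('base',cv2.minAreaRect(t[:,:2].astype(np.float32)))
```

```text
233 240 [441. 208.  56.]
384 290 [ 269. -266.   74.]
348 192 [ 523. -126.  369.]
380 211 [ 518. -267.   88.]
380 207 [ 533. -270.   78.]
225 193 [610. 241.  -1.]
354 242 [ 424. -183.   60.]
185 234 [471. 376.   6.]
298 241 [437.  -4.   5.]
230 236 [439. 202. 182.]
top 122 188.1 [438.  206.8 183.5] ((438.69598388671875, 206.48342895507812), (21.202253341674805, 39.231754302978516), 57.08670425415039)
   rim [394. 162.  30.] [482. 252.  90.] 384
side 300 185.4 [435.8 203.7 181.9] ((436.2466735839844, 205.6116180419922), (24.252357482910156, 41.58572769165039), 69.10310363769531)
   rim [391. 160.  30.] [482. 252.  90.] 486
top 337 259.7 [ 272.2 -261.   255.7] ((271.9366455078125, -260.96160888671875), (56.13736343383789, 30.536401748657227), 50.85124588012695)
   rim [ 209. -321.   30.] [ 334. -199.   90.] 772
side 728 258.0 [ 267.9 -264.4  254.9] ((269.6285705566406, -262.46746826171875), (54.961402893066406, 30.63959312438965), 48.80849075317383)
col 267 [ 522.9 -132.4  366.9] ((522.6407470703125, -132.5087127685547), (44.12850570678711, 38.14372634887695), 88.11298370361328)
knob 63 [ 522.7 -274.9   84. ] 92.25267651230752
hook 143
[[549.0, -106.0, 277.0], [529.0, -107.0, 263.0], [527.0, -56.0, 267.0], [528.0, -79.0, 259.0], [526.0, -101.0, 262.0], [528.0, -0.0, 253.0], [529.0, -24.0, 244.0], [524.0, -45.0, 266.0], [524.0, -68.0, 262.0], [523.0, -90.0, 264.0], [524.0, 11.0, 261.0], [526.0, -12.0, 249.0], [524.0, -34.0, 256.0], [523.0, -56.0, 259.0], [522.0, -82.0, 260.0], [521.0, -104.0, 261.0], [523.0, -12.0, 248.0], [522.0, -34.0, 249.0]]
base ((523.4655151367188, -190.08876037597656), (319.88427734375, 168.07009887695312), 88.70709228515625)
```

View pics/crop.png

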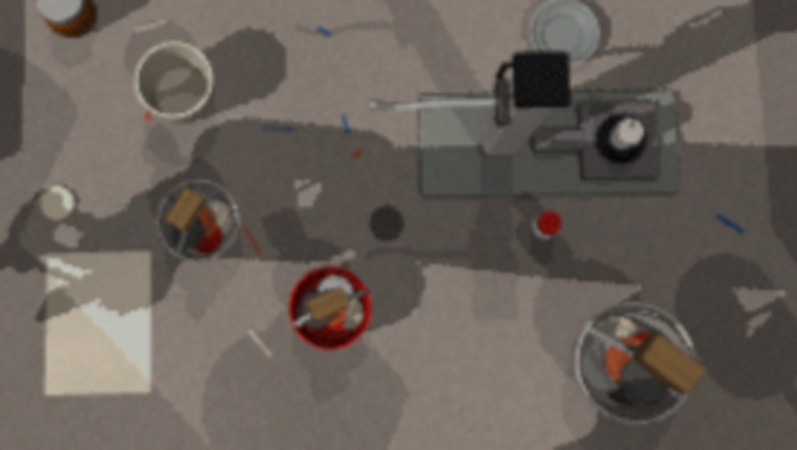

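View pics/crop2.png

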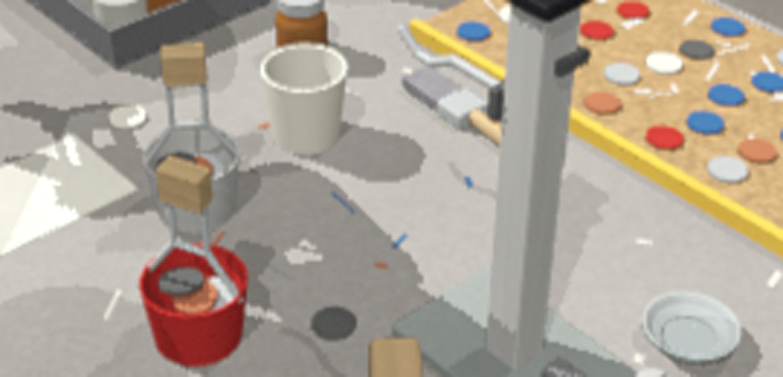

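The pictures show a grey pail at top (233,240) with a rim about 92 mm across and a grip top at 183 mm, which matches the description. The other grey pail, at (384,290), is about 125 mm across and 258 mm high, so it's too large. The target is the one at (233,240). Next I'll fit its yaw, the scale's pose, and the pointer and marker.

```bash
cat > fit.py <<'E'
from h import *
from scipy.optimize import minimize
def boxpts(x,y,z,yaw,dx,dy,dz):
    c,s=np.cos(yaw),np.sin(yaw)
    return np.array([[x+c*a*dx/2-s*b*dy/2,y+s*a*dx/2+c*b*dy/2,z+e*dz/2] for a in(-1,1) for b in(-1,1) for e in(-1,1)])
def fitbox(fs,masks,p0,dims,yaws,zfree=False):
    def sil(f,p):
        q=np.array([proj(f,w) for w in boxpts(*p,*dims)],np.float32)
        h=cv2.convexHull(q); im=np.zeros((420,560),np.uint8)
        cv2.fillConvexPoly(im,np.round(h*16).astype(np.int32),255,cv2.LINE_AA,4); return im/255.
    def cost(p):
        p=p*1.0
        return sum(np.abs(sil(f,p)-m).sum() for f,m in zip(fs,masks))
    best=None
    for yw in yaws:
        o=minimize(cost,[*p0,yw],method='Nelder-Mead',options=dict(initial_simplex=np.array([[*p0,yw]]+[[*(np.array(p0)+d),yw+e] for d,e in(((6,0,0),0),((0,6,0),0),((0,0,5),0),((0,0,0),.3))]),maxiter=400))
        if best is None or o.fun<best.fun: best=o
    return best
def woodmask(f,c,rad):
    h=cv2.cvtColor(f['frame'],cv2.COLOR_RGB2HSV); m=((h[...,0]>8)&(h[...,0]<25)&(h[...,1]>75)).astype(np.uint8)
    z=np.zeros_like(m); cv2.circle(z,tuple(int(round(t)) for t in c),rad,1,-1)
    m&=z
    n,l,st,_=cv2.connectedComponentsWithStats(m); k=1+np.argmax(st[1:,4]); return (l==k).astype(float)
E
python3 - <<'E'
from fit import *
f=np.load('top.npz'); s=np.load('side.npz'); fs=[f,s]
p0=[436,206,166]
ms=[woodmask(g,proj(g,p0),20) for g in fs]
print([m.sum() for m in ms])
o=fitbox(fs,ms,p0,(40,22,34),np.radians([-60,-40,-20,10,60,100])); print(o.x.round(2),np.degrees(o.x[3]),o.fun)
for g,m in zip(fs,ms):
    o2=fitbox([g],[m],p0,(40,22,34),np.radians([-60,-40,-20,10])); print(o2.x.round(2),np.degrees(o2.x[3]),o2.fun)
a=f['frame'];b=s['frame']
def z(i,y,x,h,w,k): return cv2.resize(i[y:y+h,x:x+w],None,fx=k,fy=k,interpolation=cv2.INTER_CUBIC)
A=z(b,155,285,75,100,5.0)  # side column
B=z(a,175,285,75,55,5.0)
cv2.imwrite('pics/z1.png',np.hstack([A,B])[...,::-1])
S=cloud(s)
for v in range(190,210): print(v,[tuple(S[v,u].round(0)) for u in range(344,356,3)])
E
```

```text
[np.float64(146.0), np.float64(210.0)]
[437.59 207.81 165.76  -0.58] -33.09490205942189 115.46666666666665
[438.33 209.59 154.54  -0.65] -36.96759549455588 40.72156862745098
[ 5.8150e+02  4.3616e+02 -6.8600e+00  6.0000e-02] 3.2210592314167803 40.831372549019605
190 [(np.float64(525.0), np.float64(-154.0), np.float64(336.0)), (np.float64(535.0), np.float64(-154.0), np.float64(332.0)), (np.float64(944.0), np.float64(162.0), np.float64(20.0)), (np.float64(946.0), np.float64(151.0), np.float64(24.0))]
191 [(np.float64(528.0), np.float64(-152.0), np.float64(331.0)), (np.float64(535.0), np.float64(-154.0), np.float64(330.0)), (np.float64(937.0), np.float64(156.0), np.float64(21.0)), (np.float64(946.0), np.float64(151.0), np.float64(20.0))]
192 [(np.float64(527.0), np.float64(-153.0), np.float64(330.0)), (np.float64(534.0), np.float64(-155.0), np.float64(327.0)), (np.float64(941.0), np.float64(159.0), np.float64(14.0)), (np.float64(941.0), np.float64(147.0), np.float64(20.0))]
193 [(np.float64(528.0), np.float64(-152.0), np.float64(326.0)), (np.float64(536.0), np.float64(-154.0), np.float64
[... 3283 characters left out ...]
(532.0), np.float64(-153.0), np.float64(291.0)), (np.float64(543.0), np.float64(-152.0), np.float64(285.0)), (np.float64(867.0), np.float64(94.0), np.float64(20.0)), (np.float64(878.0), np.float64(91.0), np.float64(16.0))]
208 [(np.float64(533.0), np.float64(-153.0), np.float64(287.0)), (np.float64(543.0), np.float64(-152.0), np.float64(283.0)), (np.float64(863.0), np.float64(90.0), np.float64(20.0)), (np.float64(871.0), np.float64(85.0), np.float64(18.0))]
209 [(np.float64(533.0), np.float64(-153.0), np.float64(285.0)), (np.float64(544.0), np.float64(-152.0), np.float64(280.0)), (np.float64(864.0), np.float64(91.0), np.float64(15.0)), (np.float64(868.0), np.float64(82.0), np.float64(17.0))]
```

View pics/z1.png

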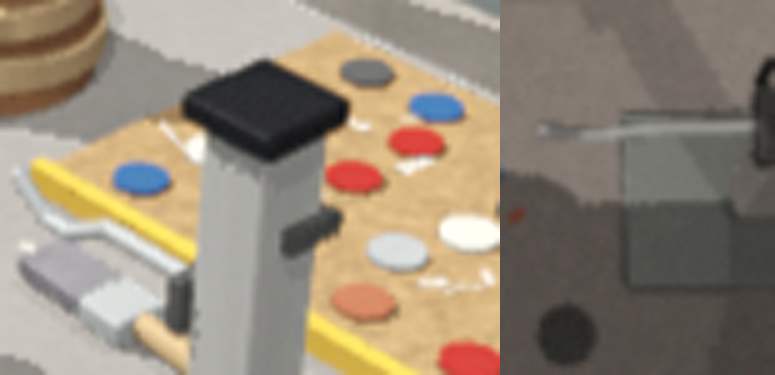

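The zoom shows the dark marker bracket at side pixels (341–353, 197–205), visible past the column's near right edge. The hook wire in the top view runs along world y, so the scale's yaw is about 0. The pail is at about (437.5, 207) with yaw about -33°. I'll move above it.

>>> send_rows([
  [[1.6,-4.4,0.2],[0,0,-10]],
  [[1.6,-4.4,0.2],[0,0,-10]],
  [[1.6,-4.4,0.2],[0,0,-10]],
  [[1.6,-4.4,0.2],[0,0,-10]],
  [[1.6,-4.4,0.2],[0,0,-10]],
  [[1.6,-4.4,0],[0,0,-10]],
  [[1.6,-4.4,0],[0,0,-10]],
  [[1.6,-4.4,0],[0,0,-10]],
  [[1.6,-4.2,0],[0,0,-10]],
  [[1.6,-4.1,0],[0,0,-9.7]],
  [[0,0,0],[0,0,0]],
], gripper=9.1)

```text
time: 1.48
ee_pos: [437.5, 205.9, 223.8]
eef_rot: [[0.549, 0.836, -0.0], [0.836, -0.549, -0.0], [-0.0, -0.0, -1.0]]
ft_force: [-0.4, -0.4, 0.1]
width: 90.9
gripper_force: 0.0
```

Run:
```python
from h import *
f=np.load('top.npz'); W=cloud(f); s=np.load('side.npz'); S=cloud(s)
for n,C in(('top',W),('side',S)):
    P=C.reshape(-1,3)
    def sel(x0,x1,y0,y1,z0,z1): 
        q=P[(P[:,0]>x0)&(P[:,0]<x1)&(P[:,1]>y0)&(P[:,1]<y1)&(P[:,2]>z0)&(P[:,2]<z1)]; return q
    for nm,b in(('cap',(480,570,-180,-90,361,375)),('knobtop',(495,550,-300,-245,80,92)),('knobside',(495,550,-300,-245,45,80)),('base',(400,650,-420,0,7,17)),('wire',(500,545,-95,20,235,280)),('house',(450,600,-340,-200,22,32)),('rim',(380,495,150,265,58,70))):
        q=sel(*b)
        if len(q)>4: print(n,nm,len(q),np.percentile(q,2,0).round(0),np.percentile(q,98,0).round(0),q.mean(0).round(1))
# wire line
q=P=W.reshape(-1,3); q=P[(P[:,0]>500)&(P[:,0]<545)&(P[:,1]>-95)&(P[:,1]<20)&(P[:,2]>235)&(P[:,2]<280)]
print(np.polyfit(q[:,1],q[:,0],1))
print({k:np.round(v,3) for k,v in r.sense().items() if k in('time','ee_pos','eef_rot','joint_pos')})
```

```text
top cap 371 [ 500. -159.  362.] [ 547. -111.  371.] [ 523.7 -135.5  366.7]
top knobtop 53 [ 512. -288.   80.] [ 535. -265.   90.] [ 523.1 -275.8   84.9]
top knobside 34 [ 497. -279.   45.] [ 531. -255.   79.] [ 516.1 -266.3   64.7]
top base 1735 [ 441. -343.    7.] [637. -46.  17.] [ 517.7 -176.5   11.7]
top wire 113 [521. -92. 245.] [529.  11. 267.] [524.9 -40.2 257.7]
top house 434 [ 481. -318.   22.] [ 566. -205.   31.] [ 521.  -266.3   25.8]
top rim 118 [395. 163.  59.] [482. 252.  69.] [439.3 211.   64.1]
side cap 358 [ 497. -161.  361.] [ 545. -113.  368.] [ 519.4 -139.   365.7]
side knobtop 104 [ 509. -288.   81.] [ 533. -264.   87.] [ 520.4 -276.4   83.8]
side knobside 151 [ 506. -290.   46.] [ 527. -264.   79.] [ 513.3 -281.2   63.7]
side base 2939 [ 462. -344.    8.] [628. -51.  16.] [ 512.1 -198.8   11.2]
side wire 141 [519. -92. 244.] [528.  11. 263.] [522.5 -38.5 255.8]
side house 795 [ 478. -319.   22.] [ 562. -204.   30.] [ 512.3 -273.3   24.9]
side rim 115 [392. 161.  58.] [482. 251.  69.] [443.5 212.4  63.5]
[1.68781308e-02 5.25611205e+02]
{'time': np.float64(1.475), 'joint_pos': array([ 0.392,  0.016,  2.157, -0.   ,  0.969,  0.973]), 'ee_pos': array([437.468, 205.882, 223.817]), 'eef_rot': array([[ 0.549,  0.836, -0.   ],
       [ 0.836, -0.549, -0.   ],
       [-0.   , -0.   , -1.   ]])}
```

>>> send_rows([
  [[0,0.1,-2],[0,0,0]],
  [[0,0,-2],[0,0,0]],
  [[0,0,-2],[0,0,0]],
  [[0,0,-1],[0,0,0]],
  [[0,0,-0.5],[0,0,0]],
  [[0,0,0],[0,0,0]],
])

```text
time: 2.22
ee_pos: [437.0, 209.1, 149.1]
eef_rot: [[0.544, 0.839, 0.0], [0.839, -0.544, 0.0], [0.0, -0.0, -1.0]]
ft_force: [0.4, -0.5, -0.3]
width: 90.7
gripper_force: 0.0
```

>>> send_rows([
  [[0,0,0],[0,0,0]],
  [[0,0,0],[0,0,0]],
  [[0,0,0],[0,0,0]],
  [[0,0,0],[0,0,0]],
  [[0,0,0],[0,0,0]],
  [[0,0,0],[0,0,0]],
  [[0,0,0],[0,0,0]],
], gripper=3, squeeze=30)

```text
time: 3.1
ee_pos: [437.0, 208.9, 148.9]
eef_rot: [[0.545, 0.839, 0.0], [0.839, -0.545, -0.0], [0.0, 0.0, -1.0]]
ft_force: [0.3, -0.4, 0.2]
width: 39.9
gripper_force: 30.0
```

>>> send_rows([
  [[0,0,0.5],[0,0,0]],
  [[0,0,1.0],[0,0,0]],
  [[0,0,2.0],[0,0,0]],
  [[0,0,2.2],[0,0,0]],
  [[0,0,2.0],[0,0,0]],
  [[0,0,2.0],[0,0,0]],
  [[0,0,2.0],[0,0,0]],
  [[0,0,1.0],[0,0,0]],
  [[0,0,0],[0,0,0]],
  [[0,0,0],[0,0,0]],
])

```text
time: 4.35
ee_pos: [436.6, 208.7, 275.2]
eef_rot: [[0.545, 0.839, -0.001], [0.839, -0.545, -0.0], [-0.001, -0.001, -1.0]]
ft_force: [-0.1, 0.4, -4.0]
width: 40.0
gripper_force: 30.0
```

>>> send_rows([
  [[0.4,-0.6,0],[0,0,2]],
  [[0.8,-1.3,0],[0,0,4]],
  [[1.2,-1.8,0],[0,0,4]],
  [[1.3,-2.0,0],[0,0,4]],
  [[1.3,-2.0,0],[0,0,4]],
  [[1.3,-2.0,0],[0,0,4]],
  [[1.1,-1.8,0],[0,0,4]],
  [[0.8,-1.3,0],[0,0,4]],
  [[0.5,-0.7,0],[0,0,3]],
  [[0,0,0],[0,0,0]],
  [[0,0,0],[0,0,0]],
])

```text
time: 5.72
ee_pos: [523.6, 74.1, 275.4]
eef_rot: [[0.001, 1.0, -0.001], [1.0, -0.001, 0.0], [0.0, -0.001, -1.0]]
ft_force: [0.2, -0.0, -4.0]
width: 39.9
gripper_force: 30.0
```

Run:
```python
from h import *
f=grab('side'); t=grab('top')
A=cv2.resize(f['frame'][140:300,190:360],None,fx=3.2,fy=3.2,interpolation=cv2.INTER_CUBIC)
cv2.imwrite('pics/h1.png',A[...,::-1])
s=r.sense(); print(s['ft_force'],s['ee_pos'],s['eef_rot'].round(3).tolist())
for n,g in(('side',f),('top',t)):
    C=cloud(g); P=C.reshape(-1,3); tc=s['ee_pos']
    q=P[(np.hypot(P[:,0]-tc[0],P[:,1]-tc[1])<70)&(abs(P[:,2]-(tc[2]-149+64))<6)]
    print(n,len(q),np.percentile(q,2,0).round(0),np.percentile(q,98,0).round(0))
    q=P[(P[:,0]>500)&(P[:,0]<545)&(P[:,1]>-95)&(P[:,1]<18)&(P[:,2]>238)&(P[:,2]<275)]
    for a in range(-95,18,8):
        k=q[(q[:,1]>a)&(q[:,1]<=a+8)]
        if len(k): print(a+4,len(k),k.mean(0).round(1),end=' ')
    print()
```

```text
[ 0.11776893 -0.09615805 -3.90376567] [523.67706897  74.17883427 275.68143786] [[0.001, 1.0, -0.0], [1.0, -0.001, 0.0], [0.0, -0.0, -1.0]]
side 219 [478.  27. 185.] [567. 116. 194.]
-91 10 [521.3 -90.6 261.1] -83 11 [522.2 -82.  260.5] -75 10 [521.9 -74.1 260.3] -67 9 [521.7 -67.1 260.1] -59 10 [522.7 -59.7 260.8] -51 12 [521.7 -51.5 260.4] -43 9 [521.8 -42.8 256.8] -35 8 [521.1 -34.9 252.7] -27 5 [521.8 -26.8 247.5] -19 11 [523.3 -18.7 246.5] -11 9 [522.6 -10.9 246.1] -3 12 [523.2  -3.3 250.1] 5 15 [523.9   5.1 255.4] 13 9 [523.7  11.5 258.3] Traceback (most recent call last):
  File "<stdin>", line 9, in <module>
    return _quantile_unchecked(
        a, q, axis, out, overwrite_input, method, keepdims, weights)
    return _ureduce(a,
                    func=_quantile_ureduce_func,
    ...<5 lines>...
                    overwrite_input=overwrite_input,
                    method=method)
    r = func(a, **kwargs)
    result = _quantile(arr,
                       quantiles=q,
    ...<2 lines>...
                       out=out,
                       weights=wgt)
    slices_having_nans = np.isnan(arr[-1, ...])
                                  ~~~^^^^^^^^^
IndexError: index -1 is out of bounds for axis 0 with size 0
```

View pics/h1.png

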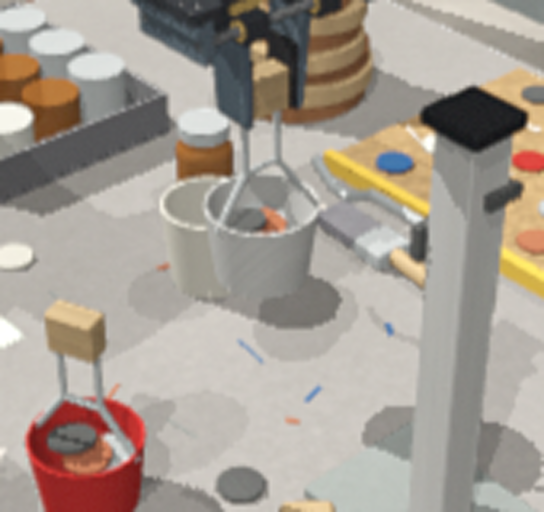

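The pail hangs upright from the gripper (crop about (262,230)) and is in line with the hook. It weighs about 4 N, so I expect the hook to drop about 33 mm. I'll slide the loop over the tip.

>>> send_rows([
  [[0,-0.4,0],[0,0,0]],
  [[0,-0.8,0],[0,0,0]],
  [[0,-1.0,0],[0,0,0]],
  [[0,-1.0,0],[0,0,0]],
  [[0,-1.0,0],[0,0,0]],
  [[0,-1.0,0],[0,0,0]],
  [[0,-1.0,0],[0,0,0]],
  [[0,-1.0,0],[0,0,0]],
  [[0,-0.8,0],[0,0,0]],
  [[0,-0.5,0],[0,0,0]],
  [[0,-0.2,0],[0,0,0]],
  [[0,0,0],[0,0,0]],
])

```text
time: 7.32
ee_pos: [524.0, -13.1, 275.9]
eef_rot: [[0.0, 1.0, -0.0], [1.0, -0.0, 0.0], [0.0, -0.0, -1.0]]
ft_force: [-0.6, 0.8, -4.0]
width: 39.8
gripper_force: 30.0
```

>>> send_rows([
  [[0,0,-0.3],[0,0,0]],
  [[0,0,-0.4],[0,0,0]],
  [[0,0,-0.4],[0,0,0]],
  [[0,0,-0.3],[0,0,0]],
  [[0,0,-0.3],[0,0,0]],
  [[0,0,-0.2],[0,0,0]],
  [[0,0,-0.2],[0,0,0]],
  [[0,0,-0.2],[0,0,0]],
  [[0,0,-0.2],[0,0,0]],
  [[0,0,-0.2],[0,0,0]],
  [[0,0,0],[0,0,0]],
  [[0,0,0],[0,0,0]],
])

```text
time: 8.82
ee_pos: [524.0, -13.1, 249.0]
eef_rot: [[0.0, 1.0, 0.0], [1.0, -0.0, -0.0], [-0.0, 0.0, -1.0]]
ft_force: [-0.3, -0.2, -3.0]
width: 40.0
gripper_force: 30.0
```

Run:
```python
from h import *
f=grab('side'); grab('top')
A=cv2.resize(f['frame'][140:280,220:360],None,fx=4,fy=4,interpolation=cv2.INTER_CUBIC)
cv2.imwrite('pics/h2.png',A[...,::-1])
for i in range(4): s=r.sense(); print(s['ft_force'].round(2),s['wrist_torque'].round(3),s['ee_pos'].round(1)); r.grab_frame('top')
```

```text
[-0.07  0.31 -2.92] [-0.087  0.042 -0.024] [524.  -13.1 249. ]
[-0.23 -0.39 -3.36] [-0.09   0.062  0.003] [524.  -13.1 249. ]
[ 0.25 -0.86 -3.61] [-0.073  0.094 -0.005] [524.  -13.1 249. ]
[ 0.3  -0.14 -2.7 ] [-0.078  0.06  -0.029] [524.  -13.1 249. ]
```

View pics/h2.png

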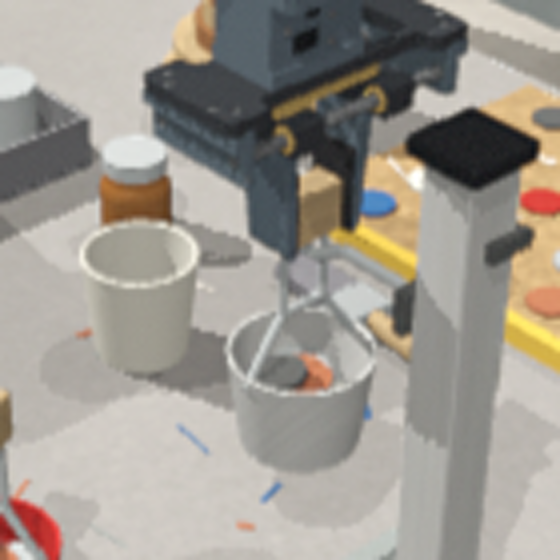

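The hook arm now passes through the loop at about crop (340,255), and the spring has started to take load. I'll keep lowering slowly.

>>> send_rows([
  [[0,0,-0.2],[0,0,0]],
  [[0,0,-0.2],[0,0,0]],
  [[0,0,-0.2],[0,0,0]],
  [[0,0,-0.2],[0,0,0]],
  [[0,0,-0.2],[0,0,0]],
  [[0,0,-0.2],[0,0,0]],
  [[0,0,-0.2],[0,0,0]],
  [[0,0,-0.2],[0,0,0]],
  [[0,0,-0.2],[0,0,0]],
  [[0,0,-0.2],[0,0,0]],
  [[0,0,0],[0,0,0]],
  [[0,0,0],[0,0,0]],
])

```text
time: 10.62
ee_pos: [524.0, -13.1, 229.0]
eef_rot: [[0.0, 1.0, 0.0], [1.0, -0.0, -0.0], [-0.0, 0.0, -1.0]]
ft_force: [0.6, -0.5, -0.8]
width: 39.7
gripper_force: 30.0
```

Run:
```python
from h import *
F=[]
for i in range(12): r.grab_frame('top'); s=r.sense(); F.append(np.r_[s['ft_force'],s['wrist_torque']])
print(np.mean(F,0).round(3),np.std(F,0).round(2),s['ee_pos'].round(1),s['time'])
```

```text
[ 0.26   0.056 -0.942 -0.137  0.018  0.005] [0.37 0.38 0.31 0.04 0.03 0.03] [524.  -13.1 229. ] 11.225
```

>>> send_rows([
  [[0,0,-0.15],[0,0,0]],
  [[0,0,-0.15],[0,0,0]],
  [[0,0,-0.15],[0,0,0]],
  [[0,0,-0.15],[0,0,0]],
  [[0,0,-0.1],[0,0,0]],
  [[0,0,-0.05],[0,0,0]],
  [[0,0,0],[0,0,0]],
  [[0,0,0],[0,0,0]],
])

```text
time: 12.22
ee_pos: [524.0, -13.1, 221.5]
eef_rot: [[0.0, 1.0, 0.0], [1.0, -0.0, -0.0], [-0.0, 0.0, -1.0]]
ft_force: [0.8, 0.8, -0.3]
width: 39.9
gripper_force: 30.0
```

Run:
```python
from h import *
F=[]
for i in range(16): r.grab_frame('top'); s=r.sense(); F.append(np.r_[s['ft_force'],s['wrist_torque']])
print(np.mean(F,0).round(3),np.std(F,0).round(2),s['ee_pos'].round(1),s['time'])
```

```text
[ 0.355 -0.255 -0.053 -0.137 -0.009  0.002] [0.46 0.47 0.29 0.03 0.03 0.04] [524.  -13.1 221.5] 13.025
```

The load at the wrist is close to zero. I'll ease the grip first so any leftover torque relaxes with damping, then open slowly.

>>> send_rows([
  [[0,0,0],[0,0,0]],
  [[0,0,0],[0,0,0]],
  [[0,0,0],[0,0,0]],
  [[0,0,0],[0,0,0]],
  [[0,0,0],[0,0,0]],
  [[0,0,0],[0,0,0]],
], squeeze=3)

```text
time: 13.78
ee_pos: [524.0, -13.1, 221.4]
eef_rot: [[0.0, 1.0, -0.0], [1.0, -0.0, -0.0], [-0.0, -0.0, -1.0]]
ft_force: [0.7, -1.3, 0.6]
width: 40.3
gripper_force: 3.0
```

Run:
```python
from h import *
F=[]
for i in range(8): f=r.grab_frame('side'); s=r.sense(); F.append(np.r_[s['ft_force'],s['wrist_torque']])
print(np.mean(F,0).round(3),s['ee_pos'].round(1),s['time'],s['width'])
P=cloud(f).reshape(-1,3)
q=P[(np.hypot(P[:,0]-524,P[:,1]+13)<60)&(P[:,2]>215-149+72-15)&(P[:,2]<150)]
for a in range(-65,45,15):
    k=q[(q[:,1]>a)&(q[:,1]<=a+15)]
    if len(k): print(a,len(k),k[:,2].max().round(0),end='; ')
```

```text
[ 0.524 -0.456 -0.141 -0.156 -0.051 -0.008] [524.  -13.1 221.4] 14.175 39.85542414704505
-65 77 141.0; -50 52 139.0; -35 81 139.0; -20 110 150.0; -5 65 140.0; 10 53 139.0; 25 47 139.0;
```

>>> send_rows([
  [[0,0,0],[0,0,0]],
  [[0,0,0],[0,0,0]],
  [[0,0,0],[0,0,0]],
  [[0,0,0],[0,0,0]],
], gripper=4.4)

```text
time: 14.68
ee_pos: [524.0, -13.1, 221.4]
eef_rot: [[0.0, 1.0, -0.0], [1.0, -0.0, -0.0], [-0.0, -0.0, -1.0]]
ft_force: [1.0, 0.5, 1.0]
width: 44.1
gripper_force: 0.0
```

Run:
```python
from h import *
f=r.grab_frame('side')
cv2.imwrite('pics/h3.png',cv2.resize(f['frame'][140:280,220:360],None,fx=4,fy=4,interpolation=cv2.INTER_CUBIC)[...,::-1])
P=cloud(f).reshape(-1,3); s=r.sense(); print(s['width'],s['ft_force'],s['wrist_torque'])
q=P[(np.hypot(P[:,0]-524,P[:,1]+13)<60)&(P[:,2]>215-149+72-15)&(P[:,2]<150)]
for a in range(-65,45,15):
    k=q[(q[:,1]>a)&(q[:,1]<=a+15)]
    if len(k): print(a,len(k),k[:,2].max().round(0),end='; ')
```

```text
44.10549284088245 [ 0.08061761 -0.12581305 -0.38449394] [-0.08548918  0.07951504  0.01732966]
-65 82 141.0; -50 54 140.0; -35 78 139.0; -20 118 150.0; -5 67 139.0; 10 56 140.0; 25 48 140.0;
```

View pics/h3.png

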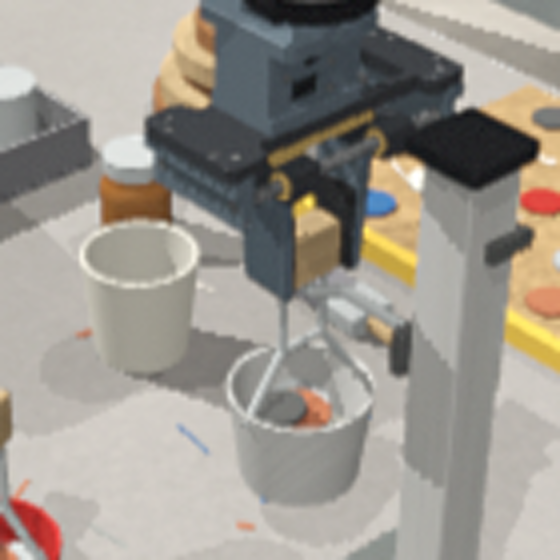

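The pail hangs freely and level on the hook at about crop (300,420). I'll open further and retreat upward, clear of the column.

>>> send_rows([
  [[0,0,0],[0,0,0]],
  [[0,0,0],[0,0,0]],
  [[0,0,0],[0,0,0]],
  [[0,0,1],[0,0,0]],
  [[0,0,2],[0,0,0]],
  [[0,0,2.5],[0,0,0]],
  [[0,0,3.0],[0,0,0]],
  [[0,0,3.0],[0,0,0]],
  [[0,0,3.0],[0,0,0]],
  [[0,0,2.5],[0,0,0]],
  [[0,0,1.5],[0,0,0]],
  [[0,0,0],[0,0,0]],
], gripper=7)

```text
time: 16.23
ee_pos: [524.2, -13.1, 407.3]
eef_rot: [[0.0, 1.0, 0.002], [1.0, -0.0, -0.0], [-0.0, 0.002, -1.0]]
ft_force: [-0.5, 0.4, -0.3]
width: 69.8
gripper_force: 0.0
```

>>> send_rows([
  [[0,-1,0.4],[0,0,0]],
  [[0,-2.5,0.4],[0,0,0]],
  [[0,-3,0],[0,0,0]],
  [[0,-3,0],[0,0,0]],
  [[0,-3,0],[0,0,0]],
  [[0,-3,0],[0,0,0]],
  [[-0.1,-3,0],[0,0,0]],
  [[-0.1,-3,0],[0,0,0]],
  [[0,-2.5,0],[0,0,0]],
  [[0,-1.5,0],[0,0,0]],
  [[0,-0.6,0],[0,0,0]],
  [[0,0,0],[0,0,0]],
])

```text
time: 17.73
ee_pos: [521.9, -274.0, 414.2]
eef_rot: [[0.0, 1.0, -0.0], [1.0, -0.0, 0.0], [0.0, -0.0, -1.0]]
ft_force: [0.2, -0.0, 0.5]
width: 70.2
gripper_force: 0.0
```

Run:
```python
from h import *
t=grab('top'); f=grab('side')
P=cloud(f).reshape(-1,3); s=r.sense(); print(s['ee_pos'],s['width'],s['ft_force'])
def rng(nm,x0,x1,y0,y1,z0,z1):
    q=P[(P[:,0]>x0)&(P[:,0]<x1)&(P[:,1]>y0)&(P[:,1]<y1)&(P[:,2]>z0)&(P[:,2]<z1)]
    if len(q): print(nm,len(q),np.percentile(q,3,0).round(1),np.percentile(q,97,0).round(1),np.median(q,0).round(1))
rng('marker',515,560,-170,-157,280,330)
rng('arm',510,535,-90,-50,190,280)
rng('grip',490,560,-50,20,200,260)
old=np.load('side.npz')
cv2.imwrite('pics/h4.png',cv2.resize(f['frame'][150:290,230:400],None,fx=4,fy=4,interpolation=cv2.INTER_CUBIC)[...,::-1])
```

```text
[ 521.99977098 -273.55865188  414.40580362] 69.87964015941115 [0.06304439 0.25392017 0.18823004]
marker 70 [ 517.8 -162.1  302.6] [ 547.8 -157.3  315.1] [ 531.8 -160.3  309.8]
arm 50 [519.2 -88.6 224.1] [527.  -52.5 230.5] [522.1 -70.7 228.2]
grip 346 [502.7 -40.9 210. ] [541.1  -6.3 255.9] [519.7 -23.  240.3]
```

View pics/h4.png

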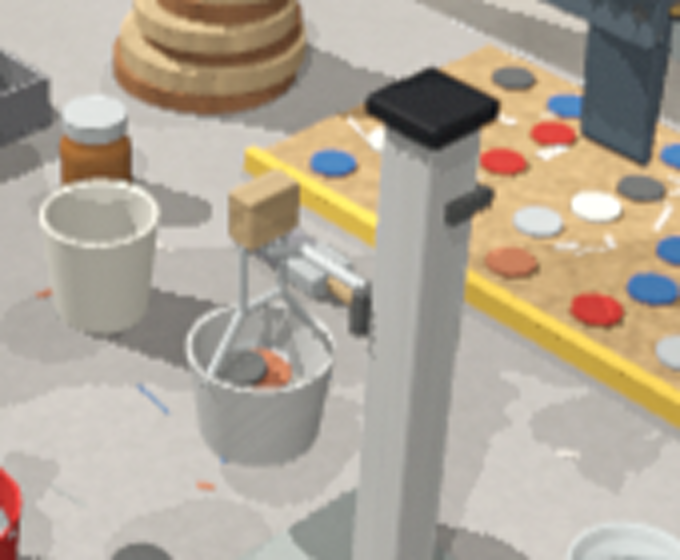

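The picture shows the pail hanging upright, with its grip block at crop (263,210) and the marker bracket at (468,205). The hook arm dropped about 32–33 mm. The marker bracket's centre is about 5 mm below the zero level, so the knob needs about 34° clockwise. I'll descend on the knob.

>>> send_rows([
  [[0,0,-2],[0,0,0]],
  [[0,0,-4],[0,0,0]],
  [[0,0,-4.5],[0,0,0]],
  [[0,0,-4.5],[0,0,0]],
  [[0,0,-4.5],[0,0,0]],
  [[0,0,-4.5],[0,0,0]],
  [[0,0,-4],[0,0,0]],
  [[0,0,-3.5],[0,0,0]],
  [[0,0,-2],[0,0,0]],
  [[0,0,-1],[0,0,0]],
  [[0,0,0],[0,0,0]],
])

```text
time: 19.2
ee_pos: [522.0, -274.1, 69.4]
eef_rot: [[0.0, 1.0, -0.0], [1.0, -0.0, 0.0], [0.0, -0.0, -1.0]]
ft_force: [0.0, -1.1, -0.0]
width: 69.7
gripper_force: 0.0
```

Run:
```python
from h import *
s=r.sense(); print(s['ee_pos'],s['joint_pos'].round(2),s['ft_force'])
f=np.load('top.npz'); W=cloud(f); P=W.reshape(-1,3); rgb=f['frame'].reshape(-1,3)
m=(P[:,0]>515)&(P[:,0]<575)&(P[:,1]>-122)&(P[:,1]<-95)&(P[:,2]>190)&(P[:,2]<340)&(rgb.max(1)<80)
for p,c in zip(P[m].round(0),rgb[m]): print(*p.astype(int),end=' | ')
```

```text
[ 522.01750193 -274.07049399   69.41715847] [-0.52  0.42  2.01 -0.    0.72 -0.52] [ 0.00826812 -1.06247814 -0.00277736]
550 -108 285 | 549 -111 289 | 549 -113 288 | 550 -117 285 | 550 -120 283 | 550 -107 272 | 547 -108 284 | 547 -111 285 | 547 -114 284 | 546 -116 288 | 546 -119 287 | 548 -107 270 | 546 -109 276 | 547 -113 270 | 545 -119 282 | 549 -107 250 | 547 -108 258 | 547 -111 257 | 548 -107 243 | 547 -110 245 | 547 -113 245 | 545 -107 241 | 545 -110 240 | 544 -113 245 | 543 -108 236 | 543 -110 239 | 543 -113 237 | 543 -117 236 | 544 -107 218 | 540 -107 238 | 539 -110 240 | 539 -113 240 | 542 -107 215 | 536 -107 243 | 537 -110 240 | 535 -112 248 | 536 -116 241 | 527 -118 286 | 539 -107 216 | 534 -107 239 | 533 -110 241 | 533 -112 244 | 534 -116 237 | 533 -118 242 | 524 -115 287 | 524 -118 288 | 536 -107 215 | 531 -107 240 | 530 -109 242 | 530 -112 241 | 530 -115 243 | 524 -114 275 | 523 -117 275 | 533 -107 215 | 528 -107 239 | 528 -110 239 | 527 -112 241 | 525 -114 253 | 524 -116 257 | 526 -107 236 | 525 -110 239 | 525 -112 240 | 523 -114 250 | 524 -118 243 | 522 -107 239 | 522 -110 238 | 522 -112 242 | 522 -115 241 | 519 -107 238 | 518 -109 243 | 518 -111 246 | 518 -114 244 | 518 -107 232 | 516 -109 241 | 516 -112 242 | 516 -114 242 |
```

>>> send_rows([
  [[0,0,-1],[0,0,0]],
  [[0,0,-0.5],[0,0,0]],
  [[0,0,0],[0,0,0]],
])

```text
time: 19.58
ee_pos: [521.9, -274.1, 54.2]
eef_rot: [[0.0, 1.0, -0.0], [1.0, -0.0, 0.0], [0.0, -0.0, -1.0]]
ft_force: [-0.4, 1.0, 1.0]
width: 69.8
gripper_force: 0.0
```

>>> send_rows([
  [[0,0,0],[0,0,0]],
  [[0,0,0],[0,0,0]],
  [[0,0,0],[0,0,0]],
  [[0,0,0],[0,0,0]],
  [[0,0,0],[0,0,0]],
  [[0,0,0],[0,0,0]],
  [[0,0,0],[0,0,0]],
], gripper=1.5, squeeze=25)

```text
time: 20.45
ee_pos: [522.3, -274.2, 54.5]
eef_rot: [[0.0, 1.0, 0.001], [1.0, -0.0, -0.0], [-0.0, 0.001, -1.0]]
ft_force: [4.1, 1.5, -0.6]
width: 27.6
gripper_force: 25.0
```

```bash
cat > meas.py <<'E'
from h import *
def meas(n=6):
    fs=[r.grab_frame('side') for _ in range(n)]
    f=dict(fs[0]); f['frame']=np.mean([g['frame'] for g in fs],0); f['depth']=np.median([g['depth'] for g in fs],0)
    g=f['frame'].mean(2)
    # vertical profile of the bracket: sample image along z on plane (x=535,y=-161)
    zs=np.arange(230,335,.5); out=[]
    for x in (526,530,534):
        uv=np.array([proj(f,[x,-161.5,z]) for z in zs],np.float32)
        out.append(cv2.remap(g.astype(np.float32),uv[:,0:1],uv[:,1:2],cv2.INTER_LINEAR).ravel())
    pr=np.mean(out,0); lo=np.percentile(pr,3); hi=np.median(pr); th=(lo+hi)/2
    k=zs[pr<th]; P=cloud(f).reshape(-1,3)
    q=P[(P[:,0]>510)&(P[:,0]<535)&(P[:,1]>-89)&(P[:,1]<-52)&(P[:,2]>190)&(P[:,2]<280)]
    # weighted dark centroid
    c=zs[np.argmin(pr)]; w=np.clip(hi-pr,0,None)*(abs(zs-c)<14)
    print('bracket',k.min(),k.max(),(w*zs).sum()/w.sum(),lo,hi,'arm',np.median(q[:,2]).round(2),len(q),'t',r.sense()['time'])
    return f
E
python3 -c "
from meas import *
f=meas(); np.savez('s_before.npz',**f); grab('top')"
```

```text
bracket 283.5 300.5 290.19991680550424 53.572754 76.62006 arm 228.33 47 t 20.75
```

>>> send_rows([
  [[0,0,0],[0,0,-2]],
  [[0,0,0],[0,0,-4]],
  [[0,0,0],[0,0,-4]],
  [[0,0,0],[0,0,-4]],
  [[0,0,0],[0,0,-4]],
  [[0,0,0],[0,0,-4]],
  [[0,0,0],[0,0,-4]],
  [[0,0,0],[0,0,-4]],
  [[0,0,0],[0,0,-2.5]],
  [[0,0,0],[0,0,-1]],
  [[0,0,0],[0,0,0]],
  [[0,0,0],[0,0,0]],
])

```text
time: 22.3
ee_pos: [522.5, -274.3, 54.6]
eef_rot: [[0.552, 0.834, 0.001], [0.834, -0.552, -0.0], [0.0, 0.001, -1.0]]
ft_force: [6.6, 0.9, -3.3]
width: 27.6
gripper_force: 25.0
```

Run:
```python
from h import *
f=grab('side'); s=r.sense(); print(s['ee_pos'],s['eef_rot'].round(3).tolist(),s['wrist_torque'],s['ft_force'])
print(proj(f,[530,-161,310]),proj(f,[530,-161,282]))
cv2.imwrite('pics/h5.png',f['frame'][...,::-1])
```

```text
[ 522.56031213 -274.28923555   54.56630011] [[0.552, 0.834, 0.001], [0.834, -0.552, -0.0], [0.0, 0.001, -1.0]] [ 0.09663421 -1.13912559 -0.03473448] [ 7.75808776  1.2376264  -2.56356   ]
[347.09821553 201.10915875] [345.93095333 212.31986459]
```

View pics/h5.png

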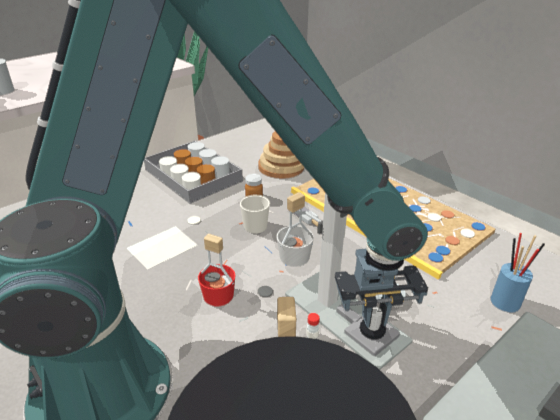

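The picture shows the gripper on the knob at (375,315), and the forearm hides the bracket at (346,212). I turned 33.5°. I'll open, rise and measure.

>>> send_rows([
  [[0,0,0],[0,0,0]],
  [[0,0,0],[0,0,0]],
  [[0,0,0],[0,0,0]],
  [[0,0,2],[0,0,0]],
  [[0,0,4],[0,0,0]],
  [[0,0,4.5],[0,0,0]],
  [[0,0,4.5],[0,0,0]],
  [[0,0,4.5],[0,0,0]],
  [[0,0,4.5],[0,0,0]],
  [[0,0,4.5],[0,0,0]],
  [[0,0,4.5],[0,0,0]],
  [[0,0,3],[0,0,0]],
], gripper=6)

```text
time: 23.85
ee_pos: [521.7, -274.0, 418.3]
eef_rot: [[0.552, 0.834, 0.003], [0.834, -0.552, -0.002], [0.0, 0.003, -1.0]]
ft_force: [0.0, -0.6, 0.6]
width: 60.2
gripper_force: 0.0
```

Run:
```python
from meas import *
print(r.sense()['ee_pos'])
f=meas(6)
P=cloud(f).reshape(-1,3)
q=P[(P[:,0]>515)&(P[:,0]<548)&(P[:,1]>-170)&(P[:,1]<-157.5)&(P[:,2]>255)&(P[:,2]<330)]
print(len(q),np.percentile(q,3,0),np.percentile(q,97,0),np.median(q,0))
t=r.grab_frame('top');np.savez('top2.npz',**t); C=cloud(t).reshape(-1,3)
for n,b in(('marker bar',(540,575,-175,-155)),('pointer bar',(543,575,-125,-104))):
    k=C[(C[:,0]>b[0])&(C[:,0]<b[1])&(C[:,1]>b[2])&(C[:,1]<b[3])&(C[:,2]>262)&(C[:,2]<330)]; print(n,k.round(0).tolist())
```

```text
[ 521.72117843 -274.00687496  418.34385835]
bracket 275.0 292.0 283.35657596609417 65.22344 149.73154 arm 228.51 46 t 24.15
63 [ 517.31912799 -161.60305741  274.40205305] [ 546.26291193 -157.8637552   285.90839766] [ 530.46905526 -160.59607146  281.01439024]
marker bar []
pointer bar [[549.0, -108.0, 288.0], [549.0, -111.0, 289.0], [550.0, -114.0, 283.0], [549.0, -116.0, 288.0], [549.0, -119.0, 286.0], [550.0, -107.0, 273.0], [548.0, -109.0, 281.0], [547.0, -111.0, 285.0], [547.0, -114.0, 282.0], [547.0, -116.0, 285.0], [547.0, -119.0, 283.0], [548.0, -107.0, 267.0], [547.0, -110.0, 273.0], [548.0, -113.0, 269.0], [544.0, -119.0, 285.0], [546.0, -111.0, 262.0]]
```

The marker moved 28–29 mm and its centre is now at about 281–282 mm, against an expected pointer height of about 282 mm. I'll cross-check the hook drop and marker shift by sub-pixel matching against the first picture.

Run:
```python
from h import *
f=r.grab_frame('side'); b=f['frame']; a=cv2.imread('pics/side0.png')[...,::-1]
pr=lambda p:proj(f,p)
def up(i): return cv2.resize(np.ascontiguousarray(i),None,fx=8,fy=8,interpolation=cv2.INTER_CUBIC)
A=up(a).astype(np.float32).mean(2);B=up(b).astype(np.float32).mean(2)
def dark_prof(I,x,y,zs):
    uv=np.array([pr([x,y,z]) for z in zs],np.float32)*8+3.5
    return cv2.remap(I,uv[:,0:1].copy(),uv[:,1:2].copy(),cv2.INTER_LINEAR).ravel()
zs=np.arange(190,335,.25)
def edges(p,lo,hi):
    m=(zs>lo)&(zs<hi); z=zs[m];p=p[m]; th=(p.min()+np.percentile(p,80))/2; d=z[p<th]; return d.min(),d.max()
for nm,xs,y,ra,rb in(('marker',(524,528,532,536),-161,(296,324),(268,298)),):
    for x in xs: print(nm,x,edges(dark_prof(A,x,y,zs),*ra),edges(dark_prof(B,x,y,zs),*rb))
# collar on +y face: find dark pixels left of column
g0=a.astype(int).max(2);g1=b.astype(int).max(2)
for nm,g in(('A',g0),('B',g1)):
    w=g[185:250,312:330]; v,u=np.where(w<70); print(nm,len(v),(v.mean()+185).round(2) if len(v) else 0,(u.mean()+312).round(2) if len(v) else 0,(v.min()+185,v.max()+185) if len(v) else 0)
for z in(250,260,270,230): print(z,pr([515,-108,z]).round(2))
```

```text
marker 524 (np.float64(302.5), np.float64(318.25)) (np.float64(274.75), np.float64(290.75))
marker 528 (np.float64(302.5), np.float64(318.25)) (np.float64(274.75), np.float64(291.0))
marker 532 (np.float64(303.5), np.float64(317.75)) (np.float64(274.75), np.float64(290.5))
marker 536 (np.float64(304.0), np.float64(320.5)) (np.float64(275.0), np.float64(293.0))
A 15 216.2 321.53 (np.int64(212), np.int64(220))
B 5 227.6 320.8 (np.int64(225), np.int64(232))
250 [321.88 216.61]
260 [322.14 212.84]
270 [322.4  209.03]
230 [321.36 224.03]
```

Marker shift is about 28 mm, as commanded. The collar's pixel shift gives a hook drop of about 33 mm, so marker and pointer agree to within about 1 mm. The arm is clear, so I'm handing in.

```bash
python3 -c "
from cell import r
print(r.close_job())"
```

```text
the job is handed in; nothing more can be done
None
```

The pail hangs level and free on the hook, and I turned the inner knob 33.5° clockwise so the marker stands at the pointer's level within about 1 mm; that is inferred from measured heights, because neither camera could see the tips. The gripper stayed about 15 mm above the outer knob, nothing else was touched as far as I could see, and the job is handed in.

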